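# Widen the buffet pan stand to its next hole and hang the pan in it

## Robot

A 7-joint arm with a two-finger parallel gripper is mounted at the origin on the work surface. World frame = base frame: x ahead of the robot, y to its left, z up, the work surface at z = 0. Lengths are in mm, angles in rad, forces in N, time in s.
With the tool pointing down it reaches from about 400 to 750 mm from the base axis. Payload 19.5 kg.
Tool frame: the origin (TCP) lies at the very end of the fingers, on their centre line; the grasp point (between the pads) lies 19 mm behind it; z points along the fingers, y is the line along which they close (so a half turn about z gives the same grasp; the last joint's range is limited). The gripper opens to 85 mm and grips with 20 to 120 N. Pads are 22 mm wide; open, the fingers measure 114 mm over their backs; the gripper's body (76 mm by 85 mm) begins 54 mm behind the grasp point. The pads swing forward as they close: fully open they stand 13 mm farther back than shut.
Start: joints at [-1.249, 0.707, -0.028, 1.485, 0.022, 0.951, -0.075], TCP at [204.587, 537.344, 231.268] pointing down, gripper open.
Joint ranges: [-2.71, 2.71], [-0.32, 2.16], [-1.57, 1.52], [0, 2.45], [-1.46, 4.6], [0, 2.02], [-2.83, 2.83]. Speed limits (rad/s): [1.89, 1.89, 2.57, 2.57, 3.01, 3.01, 3.01].

## Interface

Orientations are given as a unit quaternion [w, x, y, z].
In Python, from cell import * gives the robot as it stands.
- The arm moves only by the shell command python3 -m jog 'ROWS'. ROWS is JSON, one flat list of numbers, 7 for each row, row after row: the turn, a rotation vector about the tool's x, y, z in degrees, then the shift along the tool's x, y, z in mm, then the opening, from 0 (shut) to 1 (fully open). A call has 1 to 20 rows; each row is the pose to reach, as a shift and turn from the pose commanded when the call began, along the tool's axes at that moment; what a row does not reach only later rows make up. A row lasts 1/12 s, in which the tool goes at most 41.7 mm and 7.16 degrees, less where a joint would pass 70% of its speed; a pose out of reach is approached as far as the arm can. A call with a gripper value outside its range is refused whole. The fingers move at their own pace and stop on an object; the grip force is fixed at half the most. Time passes only in rows, so rows that repeat a pose let the fingers close. It gives the time, the measured TCP pose, the force, the opening and the grip force at its end, in the units of the state.
- state(): the state, without advancing time (a new reading comes with each control period).
- get_image(name): name is "scene" or "top" or "wrist"; returns (picture, depth): 384x512x3 uint8, red, green, blue; 384x512 float32, mm along the optical axis (not along the pixel's ray), 0 where there is no reading.
- camera_params(name): a dict with "intrinsics" (3x3 intrinsics, pixels), "rvec" (rotation vector, rad) and "tvec" (3), from world to camera coordinates, as OpenCV has them. Camera axes: x right, y down, z forward; pixel columns grow to the right and rows downward; lengths in mm; the calibration is good to about 2 mm. A picture is of the moment at which its call begins: read the wrist's pose just before it. camera_params takes no time and is no camera call; for the wrist camera it gives the pose at the moment of the call.
- job_done(): hands the job in; it is judged then, once.
Trained networks look in the newest picture that a camera, given by its name, has taken for a name from the list of things; names that differ only in an ending like _2 or _b are one class to them, and where a whole thing is asked for, a point or a joint stands for the part that bears it (a point fixed in the world has none). Each returns a list of dicts, best first, with "conf" (0 to 1); they miss things now and then, are a little off and sometimes report something else, mostly with a low value. They report only what shows in the picture. A call takes as long as a camera call.
- look_for(camera, name): "point" ([x, y, z] in mm, in world coordinates, good to about 4 mm: the middle of the surface that is visible of it).
- masks_of(camera, name): "pixels" (384x512 bool, what is visible of it).
- tip_of(camera, name): "point" ([x, y, z] in mm, in world coordinates, good to about 4 mm: a listed point, or the origin of a listed thing).
The state is a dict: "t": time; "joints": joint angles; "qvel": joint speeds; "joint_efforts": joint torques, N m; "eef_pos": TCP position; "tool_rot": TCP orientation; "contact_force": force on the tool from outside, world axes, zero at the start; "ft_torque": the same for the moment, N m; "grip_width": opening from 0.0 (shut) to 1.0 (fully open); "finger_force": force on a finger pad.
Only numpy, scipy, OpenCV 4.12 (cv2) and the standard library are available. Lean on these libraries where they do the work, as an engineer would, in place of code of your own. Each camera call takes 0.05 s, during which the arm holds its last target. There are 200 camera calls.

## Task

On the buffet, pull the sliding end of the little pan stand outwards until its red button pops up through the next (wide) hole and locks, stopping as soon as it clicks so that you do not strain the button. Then hang the small covered pan in the stand, level, with its end lugs on both cross bars, and let go. Leave everything else on the table where it is.

Things in the scene. Friction and masses are not known exactly. Their poses are not given: they have to be found in the camera images.
- stand: Fixed part of a steel pan stand, fast on the table, 90 mm tall: seen from above an open rectangle, two cross bars along its y joined by two telescoping tubes along its x (at y = +76 and -76 mm, 22 mm wide, tops 84 mm high, 130 mm free between them). Origin: on the table in the middle of the opening as it is when set to the wide hole. The sliding end is on its -x side, towards the robot (yaw within 0.5 rad).
- fixed_bar (a point): Middle of the top of the fixed cross bar, at stand x = +86 mm, z = 90 mm. Both cross bars are 14 mm square, tops 90 mm above the table.
- sliding_bar (a point): Middle of the top of the sliding cross bar (black band 60 mm long in its middle, the place to grip it across, from above). It moves straight along the stand's x.
- wide_hole (a point): Nominal place of the wide hole, stand x = +3 mm, y = +76 mm, z = 84 mm: a square 12 mm hole edged in yellow in the 4 mm top wall of the outer tube. The like narrow hole is at x = +73 mm. That outer tube is seated up to 14 mm off nominal along x, either way, differing from stand to stand and not seen in this reading: the true place must be felt (or seen).
- end_frame (a joint): How far (m) the sliding end is pulled out, along the stand's -x: the sliding bar's centre is at stand x = -19 mm - q. It starts between the holes, at 0.022 to 0.036; the wide hole is at 0.067 +- 0.014 (gap between bars then 144 to 172 mm), the narrow one 0.070 before it. Sliding takes about 5 N; with the button up in a hole it stops dead, with 1.5 mm play either way.
- button: Red sprung button on the inner tube at y = +76 mm, 9 mm across. Origin: middle of its top, 80 mm above the table while pressed in under the outer tube's wall (as at the start), 87.7 mm when popped up through a hole. It needs no pressing: about 5 N of spring lifts it when a hole comes over it. It is thin: a load of over 15 N damages it, so pull slowly and stop as soon as the pull rises by some 8 N.
- pan: Steel pan with a fixed flat lid, 0.35 to 0.7 kg, standing on the table. Rim 168 (x) by 120 (y) mm with flat end lugs 70 mm wide out to x = +-107 mm, all 5 mm thick, underside 62 mm above the bottom; the body below tapers from 140 x 92 to 124 x 78 mm. Origin: centre of its underside. Hung in the stand it lies along the stand's x (either way round), midway between the bars, lugs on both, bottom 28 mm above the table.
- pan_handle (a point): Centre of the pan's black bar handle, 98 mm above the pan's bottom on its centre line and balanced: a bar 90 mm long along the pan's x, 14 mm wide, 14 mm high, with 16 mm of free space under it down to the lid.
- salt: A bystander: salt shaker: clear glass jar, 40 mm across, 85 mm tall, steel cap. Origin: centre of its underside.
- pepper: A bystander: pepper shaker: dark brown jar, 40 mm across, 85 mm tall, black cap. Origin: centre of its underside.
- bowl: A bystander: white bowl, 130 mm across, 50 mm tall. Origin: centre of its underside.
- mug: A bystander: blue mug, 76 mm across, 85 mm tall. Origin: centre of its underside.
- plate: A bystander: white plate, 160 mm across, 16 mm tall. Origin: centre of its underside.
- spoon: A bystander: wooden spoon lying flat, 220 mm long. Origin: centre of its underside at the middle of its length.
- fuel_can: A bystander: blue and steel burner can, 60 mm across, 50 mm tall. Origin: centre of its underside.

How it is judged:
By the outcome, as a careful person would: the job done as asked, in the order asked, and still so for the second after the job is handed in, with the robot touching nothing.
It also fails if it takes over 58 s, if anything falls off the work surface, if the arm or the gripper's body presses on something with over 40 N, if the wrist force passes 120 N, or if a joint passes its speed limit or range.

## Working session

There is one attempt and no reset: what is moved stays moved. The work goes in short steps, Python scripts to look and compute and a shell command to move; the robot and the scene stay as the last step left them, time stands still between calls to the robot, and variables do not carry over. Pictures are saved under pics/ and viewed, at most 10 in all, crops included, and the job is handed in when it is done.

```bash
ls; mkdir -p pics; python3 - <<'E'
from cell import *
import cv2,numpy as np
s=state();print({k:np.round(v,3).tolist() for k,v in s.items()})
ims=[]
for c in("scene","top"):
    p,d=get_image(c);ims.append(p)
    for n in("fixed_bar","sliding_bar","stand","wide_hole","button","pan","pan_handle"):
        r=tip_of(c,n);print(c,n,[(np.round(q["point"]).tolist(),round(q["conf"],2)) for q in r[:2]])
cv2.imwrite("pics/a.png",cv2.resize(np.vstack(ims)[:,:,::-1],(512,768))[:384]);
cv2.imwrite("pics/b.png",cv2.resize(ims[1][:,:,::-1],(800,600)))
E
```

```text
pics
{'t': 0.0, 'joints': [-1.249, 0.707, -0.028, 1.485, 0.022, 0.951, -0.075], 'qvel': [0.001, -0.0, -0.001, -0.002, -0.001, 0.0, 0.001], 'joint_efforts': [0.001, -88.323, 1.235, -23.616, 0.017, 0.007, 0.0], 'eef_pos': [204.53, 537.107, 230.846], 'tool_rot': [-0.0, 0.181, 0.984, -0.001], 'contact_force': [-0.273, 0.388, 0.14], 'ft_torque': [-0.054, -0.019, -0.035], 'finger_force': 0.0, 'grip_width': 1.0}
scene fixed_bar []
scene sliding_bar []
scene stand []
scene wide_hole []
scene button []
scene pan []
scene pan_handle []
top fixed_bar [([652.0, -234.0, 92.0], 0.8)]
top sliding_bar [([539.0, -178.0, 91.0], 0.68)]
top stand [([579.0, -199.0, 4.0], 0.79)]
top wide_hole [([618.0, -131.0, 87.0], 0.66)]
top button []
top pan [([564.0, 229.0, 2.0], 0.83)]
top pan_handle [([566.0, 232.0, 91.0], 0.84)]
```

View pics/b.png

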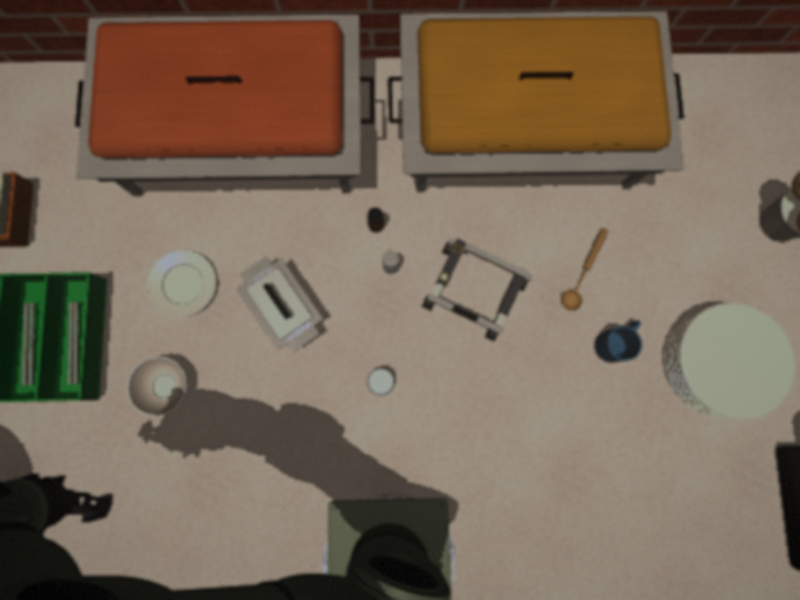

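View pics/a.png

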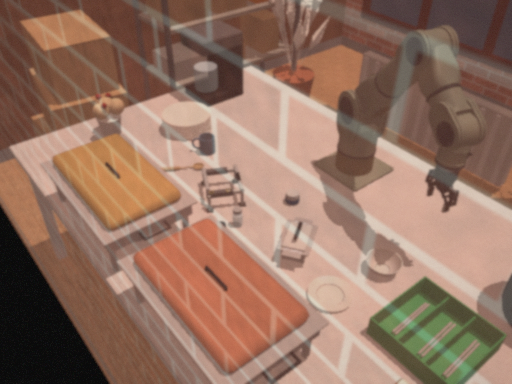

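The top view shows the stand at (475,288), the pan at (285,303), salt and pepper at (392,260) and (376,220), and the fuel can at (380,380). I'll fly to the stand for a closer look.

```bash
cat > h.py <<'E'
from cell import *
import numpy as np, cv2
from scipy.spatial.transform import Rotation as R
def tool():
    s=state(); q=s["tool_rot"]; return R.from_quat([q[1],q[2],q[3],q[0]]), np.array(s["eef_pos"]), s
def goal(pos,yawy):
    """shift/turn in tool axes to TCP pos, tool down, tool y at world yaw yawy (mod pi)"""
    r,p,s=tool(); best=None
    for k in(0,np.pi):
        y=np.array([np.cos(yawy+k),np.sin(yawy+k),0]); z=np.array([0,0,-1.])
        g=R.from_matrix(np.c_[np.cross(y,z),y,z]); v=(r.inv()*g).as_rotvec(degrees=True)
        print("turn",v.round(2).tolist())
    print("shift",r.inv().apply(np.array(pos)-p).round(1).tolist(), "t",s["t"])
def cam(c):
    k=camera_params(c); M=R.from_rotvec(np.ravel(k["rvec"])).as_matrix(); return np.array(k["intrinsics"]),M,np.ravel(k["tvec"])
def xyz(c,d,par=None):
    K,M,t=par or cam(c); v,u=np.mgrid[:d.shape[0],:d.shape[1]]
    P=np.stack([(u-K[0,2])/K[0,0]*d,(v-K[1,2])/K[1,1]*d,d],-1); return (P-t)@M
def at_z(c,u,v,z,par=None):
    K,M,t=par or cam(c); ray=M.T@np.array([(u-K[0,2])/K[0,0],(v-K[1,2])/K[1,1],1]); o=-M.T@t
    return o+ray*(z-o[2])/ray[2]
E
python3 - <<'E'
from h import *
K,M,t=cam("wrist"); r,p,s=tool(); o=-M.T@t
print(r.inv().apply(o-p).round(), r.inv().apply(M[2]).round(2),r.inv().apply(M[0]).round(2),K.round())
goal([545,-180,230],np.arctan2(-56,113))
E
```

```text
[  80.    0. -143.] [-0.31 -0.    0.95] [-0.  1.  0.] [[291.   0. 251.]
 [  0. 291. 193.]
 [  0.   0.   1.]]
turn [-0.01, 0.01, 95.52]
turn [-0.01, -0.01, -84.48]
shift [-573.4, -549.2, 1.3] t 0.8
```

```bash
python3 -m jog '[0,0,95,-573,-549,0,1, 0,0,95,-573,-549,0,1, 0,0,95,-573,-549,0,1, 0,0,95,-573,-549,0,1, 0,0,95,-573,-549,0,1, 0,0,95,-573,-549,0,1, 0,0,95,-573,-549,0,1, 0,0,95,-573,-549,0,1, 0,0,95,-573,-549,0,1, 0,0,95,-573,-549,0,1, 0,0,95,-573,-549,0,1, 0,0,95,-573,-549,0,1, 0,0,95,-573,-549,0,1, 0,0,95,-573,-549,0,1, 0,0,95,-573,-549,0,1, 0,0,95,-573,-549,0,1, 0,0,95,-573,-549,0,1, 0,0,95,-573,-549,0,1, 0,0,95,-573,-549,0,1, 0,0,95,-573,-549,0,1]'
python3 - <<'E'
from h import *
par=cam("wrist");p,d=get_image("wrist")
np.savez("w1.npz",p=p,d=d,K=par[0],M=par[1],t=par[2])
for n in("fixed_bar","sliding_bar","stand","wide_hole","button"):
    print(n,[(np.round(q["point"]).tolist(),round(q["conf"],2)) for q in tip_of("wrist",n)[:2]])
cv2.imwrite("pics/c.png",cv2.resize(p[:,:,::-1],(800,600),interpolation=cv2.INTER_CUBIC))
P=xyz("wrist",d,par)
def top(lo,hi,nm):
    m=(P[...,2]>lo)&(P[...,2]<hi)&(d>0)&(np.abs(P[...,0]-590)<140)&(np.abs(P[...,1]+200)<140)
    Q=P[m][:,:2].astype(np.float32);print(nm,len(Q),cv2.minAreaRect(Q));return m
top(86.8,95,"bars");top(80,86,"tubes");top(75,95,"all")
E
```

```text
t: 2.47
eef_pos: [545.5, -186.9, 231.0]
tool_rot: [0.002, 0.849, 0.528, -0.001]
contact_force: [-1.1, -0.6, 0.2]
grip_width: 0.999
finger_force: 0.0
fixed_bar [([652.0, -242.0, 89.0], 0.58)]
sliding_bar [([528.0, -179.0, 88.0], 0.7)]
stand []
wide_hole [([619.0, -132.0, 84.0], 0.7)]
button [([392.0, 13.0, -0.0], 0.68)]
bars 4402 ((593.2954711914062, -205.63247680664062), (175.54896545410156, 152.24050903320312), 63.10201644897461)
tubes 4716 ((601.8955078125, -206.96487426757812), (193.53956604003906, 140.5594940185547), 62.939659118652344)
all 10475 ((594.988037109375, -202.75332641601562), (195.71791076660156, 154.41476440429688), 61.904396057128906)
```

View pics/c.png

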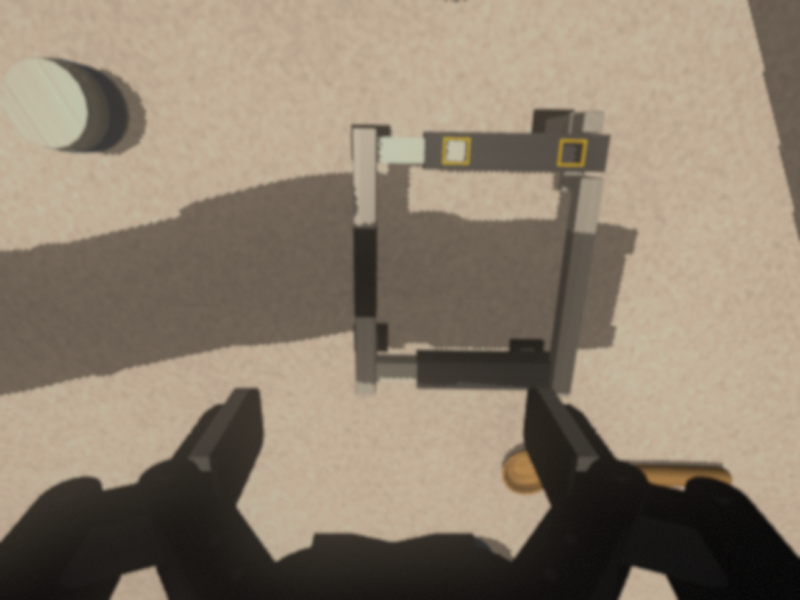

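Sliding bar is at u≈365 (black band v 228–318), the fixed bar on the right (~590), with the wide hole at (456,151) and the narrow one at (572,153).

```bash
python3 - <<'E'
from h import *
w=np.load("w1.npz");par=(w["K"],w["M"],w["t"]);p,d=w["p"],w["d"];P=xyz("wrist",d,par)
m=(P[...,2]>87.3)&(P[...,2]<94)&(d>0)&(np.abs(P[...,0]-590)<140)&(np.abs(P[...,1]+200)<140)
n,l,st,c=cv2.connectedComponentsWithStats(m.astype(np.uint8))
for i in range(1,n):
    if st[i,4]>150:
        Q=P[l==i];print(st[i].tolist(),cv2.minAreaRect(Q[:,:2].astype(np.float32)),Q[:,2].mean())
f=lambda u,v,z:at_z("wrist",u*.64-.2,v*.64-.2,z,par)[:2].round(1)
print("band",f(365,228,90),f(365,318,90),"bar",f(365,128,90),f(366,392,90))
print("holes",f(456,151,84),f(572,153,84))
E
```

```text
[226, 82, 16, 171, 2375] ((531.9606323242188, -174.53836059570312), (175.54446411132812, 14.52879524230957), 63.28282928466797) 90.30924618261112
[353, 114, 34, 140, 1988] ((648.5917358398438, -248.4038848876953), (148.69775390625, 15.013723373413086), 63.01702880859375) 90.03748668303844
band [ 545.2 -148. ] [ 517.7 -201.3] bar [572.  -96.2] [ 492.8 -251. ]
holes [ 615.2 -131.7] [ 677.7 -163.8]
```

```bash
python3 - <<'E'
from h import *
goal([531.7,-174.5,64],np.radians(-26.9))
E
```

```text
turn [-0.0, -0.02, 1.14]
turn [0.03, -0.01, -178.86]
shift [-2.2, -13.4, 167.5] t 2.7667
```

```bash
python3 -m jog '[0,0,1.1,-2,-13.4,40,1, 0,0,1.1,-2,-13.4,80,1, 0,0,1.1,-2,-13.4,115,1, 0,0,1.1,-2,-13.4,140,1, 0,0,1.1,-2,-13.4,155,1, 0,0,1.1,-2,-13.4,163,1, 0,0,1.1,-2,-13.4,167,1, 0,0,1.1,-2,-13.4,167,1, 0,0,1.1,-2,-13.4,167,1]'; python3 -c "
from h import *
goal([531.7,-174.5,64],np.radians(-26.9));print(state()['contact_force'])"
```

```text
t: 3.52
eef_pos: [532.2, -175.5, 65.3]
tool_rot: [0.0, 0.852, 0.523, 0.0]
contact_force: [-0.5, -0.2, -0.0]
grip_width: 1.001
finger_force: 0.0
turn [0.07, -0.01, -0.02]
turn [-0.01, -0.1, 179.98]
shift [0.6, -0.9, 1.3] t 3.5167
[-0.50402206 -0.15835496 -0.04226378]
```

```bash
python3 -m jog '[0,0,0,0,0,0,0.4, 0,0,0,0,0,0,0.1, 0,0,0,0,0,0,0, 0,0,0,0,0,0,0, 0,0,0,0,0,0,0, 0,0,0,0,0,0,0, 0,0,0,0,0,0,0,0,0,0,0,0,0,0]'; python3 -c "
from h import *
goal([531.7,-174.5,64],np.radians(-26.9));r,p,s=tool();print(r.inv().apply(s['contact_force']))"
```

```text
t: 4.18
eef_pos: [531.9, -175.6, 64.6]
tool_rot: [0.0, 0.852, 0.523, 0.0]
contact_force: [-0.5, 0.9, 5.4]
grip_width: 0.154
finger_force: 59.0
turn [0.02, -0.0, -0.05]
turn [-0.0, -0.03, 179.95]
shift [0.9, -0.7, 0.6] t 4.1833
[ 0.60698872 -0.87453832 -5.42419885]
```

```bash
python3 -m jog '[0,0,0,0,-1,0,0, 0,0,0,0,-3,0,0, 0,0,0,0,-5,0,0, 0,0,0,0,-7,0,0, 0,0,0,0,-9,0,0, 0,0,0,0,-11,0,0, 0,0,0,0,-13,0,0, 0,0,0,0,-15,0,0, 0,0,0,0,-17,0,0, 0,0,0,0,-19,0,0, 0,0,0,0,-20,0,0, 0,0,0,0,-20.5,0,0]'; python3 -c "
from h import *
goal([531.7,-174.5,64],np.radians(-26.9));r,p,s=tool();print(r.inv().apply(s['contact_force']))"
```

```text
t: 5.18
eef_pos: [514.2, -166.6, 64.6]
tool_rot: [0.001, 0.852, 0.523, 0.001]
contact_force: [4.9, -1.8, 1.1]
grip_width: 0.154
finger_force: 58.6
turn [0.12, 0.0, -0.05]
turn [0.0, -0.2, 179.95]
shift [0.9, 19.1, 0.6] t 5.1833
[ 0.62770345  5.22393008 -1.07081601]
```

```bash
cat > f.py <<'E'
from h import *
r,p,s=tool();e=np.array([np.cos(np.radians(-26.9)),np.sin(np.radians(-26.9)),0])
print("Ftool",r.inv().apply(s['contact_force']).round(1),"q",round(32.4-(p-[531.9,-175.6,0])@e,2))
E
python3 -m jog '[0,0,0,0,-1,0,0, 0,0,0,0,-2,0,0, 0,0,0,0,-3,0,0, 0,0,0,0,-4,0,0, 0,0,0,0,-5,0,0, 0,0,0,0,-6,0,0, 0,0,0,0,-7,0,0]'; python3 f.py
python3 -m jog '[0,0,0,0,-0.6,0,0, 0,0,0,0,-1.2,0,0]'; python3 f.py
```

```text
t: 5.77
eef_pos: [508.1, -163.5, 64.6]
tool_rot: [0.001, 0.852, 0.523, 0.001]
contact_force: [5.9, -1.7, 0.2]
grip_width: 0.154
finger_force: 58.6
Ftool [ 1.2  6.1 -0.2] q 59.07
t: 5.93
eef_pos: [507.0, -162.9, 64.6]
tool_rot: [0.001, 0.852, 0.523, 0.001]
contact_force: [6.0, -1.6, 1.3]
grip_width: 0.154
finger_force: 58.6
Ftool [ 1.3  6.1 -1.3] q 60.3
```

```bash
cat >> f.py <<'E'
import sys
sys.exit(int(r.inv().apply(s['contact_force'])[1]>9))
E
python3 -m jog '[0,0,0,0,-0.5,0,0, 0,0,0,0,-1,0,0]' | grep t:; python3 f.py &&
python3 -m jog '[0,0,0,0,-0.5,0,0, 0,0,0,0,-1,0,0]' | grep t:; python3 f.py &&
python3 -m jog '[0,0,0,0,-0.5,0,0, 0,0,0,0,-1,0,0]' | grep t:; python3 f.py &&
python3 -m jog '[0,0,0,0,-0.4,0,0]' | grep t:; python3 f.py &&
python3 -m jog '[0,0,0,0,-0.4,0,0]' | grep t:; python3 f.py &&
python3 -m jog '[0,0,0,0,-0.4,0,0]' | grep t:; python3 f.py &&
python3 -m jog '[0,0,0,0,-0.4,0,0]' | grep t:; python3 f.py
```

```text
t: 6.1
tool_rot: [0.001, 0.852, 0.523, 0.001]
Ftool [ 0.2  5.3 -0.5] q 61.27
t: 6.27
tool_rot: [0.001, 0.852, 0.523, 0.001]
Ftool [ 1.3  6.5 -2. ] q 62.28
t: 6.43
tool_rot: [0.001, 0.852, 0.523, 0.001]
Ftool [ 0.5  4.7 -1.7] q 63.28
t: 6.52
tool_rot: [0.001, 0.852, 0.523, 0.001]
Ftool [ 0.9  6.8 -0.7] q 63.69
t: 6.6
tool_rot: [0.001, 0.852, 0.523, 0.001]
Ftool [ 0.8  6.4 -1.5] q 64.07
t: 6.68
tool_rot: [0.001, 0.852, 0.523, 0.001]
Ftool [ 1.2  5.5 -1.5] q 64.5
t: 6.77
tool_rot: [0.001, 0.852, 0.523, 0.001]
Ftool [ 0.7  2.1 -4.1] q 64.94
```

```bash

python3 -m jog '[0,0,0,0,-0.3,0,0]' | grep t: ; python3 f.py &&
python3 -m jog '[0,0,0,0,-0.3,0,0]' | grep t: && python3 f.py &&
python3 -m jog '[0,0,0,0,-0.3,0,0]' | grep t: && python3 f.py &&
python3 -m jog '[0,0,0,0,-0.3,0,0]' | grep t: && python3 f.py &&
python3 -m jog '[0,0,0,0,-0.3,0,0]' | grep t: && python3 f.py &&
python3 -m jog '[0,0,0,0,-0.3,0,0]' | grep t: && python3 f.py &&
python3 -m jog '[0,0,0,0,-0.3,0,0]' | grep t: && python3 f.py
```

```text
t: 6.85
tool_rot: [0.001, 0.852, 0.523, 0.0]
Ftool [ 1.4  3.  -5.5] q 65.58
t: 6.93
tool_rot: [0.0, 0.852, 0.523, 0.0]
Ftool [ 0.8  3.2 -5. ] q 66.0
t: 7.02
tool_rot: [0.0, 0.852, 0.523, 0.0]
Ftool [ 1.8  2.8 -6.1] q 66.35
t: 7.1
tool_rot: [0.0, 0.852, 0.523, 0.0]
Ftool [ 0.6  2.4 -5.8] q 66.64
t: 7.18
tool_rot: [0.0, 0.852, 0.523, 0.0]
Ftool [ 1.4  2.4 -5.2] q 66.94
t: 7.27
tool_rot: [0.0, 0.852, 0.523, 0.0]
Ftool [ 1.3  3.1 -5.2] q 67.25
t: 7.35
tool_rot: [0.0, 0.852, 0.523, 0.0]
Ftool [ 2.   2.6 -4.9] q 67.52
```

```bash
python3 - <<'E'
from h import *
par=cam("wrist");p,d=get_image("wrist")
print([(np.round(q["point"]).tolist(),round(q["conf"],2)) for q in tip_of("wrist","button")[:2]])
hsv=cv2.cvtColor(p,cv2.COLOR_RGB2HSV);m=((hsv[...,0]<8)|(hsv[...,0]>172))&(hsv[...,1]>150)&(hsv[...,2]>60)
n,l,st,c=cv2.connectedComponentsWithStats(m.astype(np.uint8))
for i in range(1,n):
    if st[i,4]>5: print(st[i],c[i])
cv2.imwrite("pics/d.png",cv2.resize(p[:,:,::-1],(800,600),interpolation=cv2.INTER_CUBIC))
E
python3 f.py
```

```text
[([612.0, -128.0, 90.0], 0.73)]
[458  97  31  21 532] [473.45488722 106.52067669]
Ftool [ 1.   2.6 -6.2] q 67.6
```

View pics/d.png

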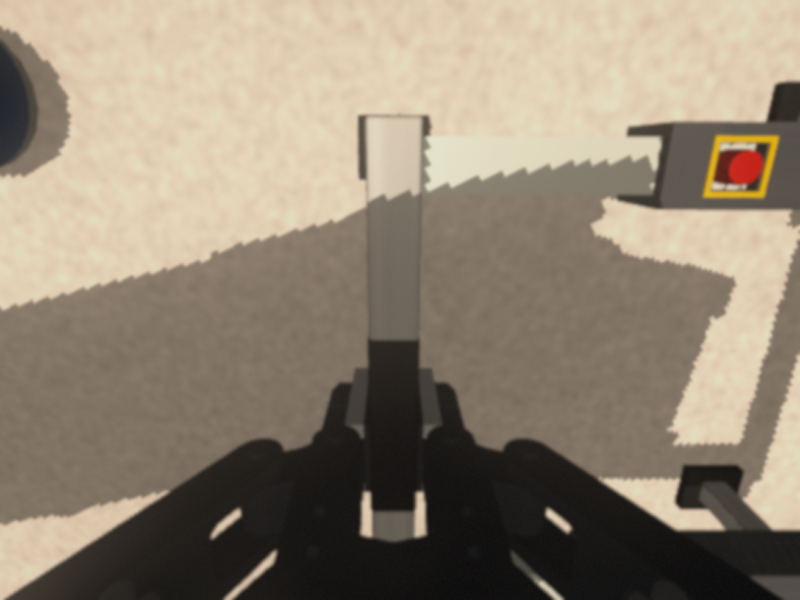

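The button has popped up in the yellow-edged hole (742,168), so the sliding end is locked with almost no load on it. Next I'll release the bar and look at the pan.

```bash
python3 -m jog '[0,0,0,0,0,0,0.5, 0,0,0,0,0,0,1, 0,0,0,0,0,0,1, 0,0,0,0,0,0,1, 0,0,0,0,0,0,1, 0,0,0,0,0,-40,1, 0,0,0,0,0,-80,1, 0,0,0,0,0,-120,1, 0,0,0,0,0,-160,1,0,0,0,0,0,-175,1]'; python3 - <<'E'
from h import *
goal([566,230,240],np.radians(-52))
E
```

```text
t: 8.28
eef_pos: [501.0, -160.1, 244.1]
tool_rot: [0.002, 0.852, 0.523, 0.002]
contact_force: [0.3, 0.6, 0.6]
grip_width: 0.999
finger_force: 0.0
turn [0.28, -0.1, 25.04]
turn [0.14, 0.39, -154.96]
shift [377.2, -118.9, 3.8] t 8.2833
```

```bash
python3 -m jog '[0,0,25,377,-119,0,1,0,0,25,377,-119,0,1,0,0,25,377,-119,0,1,0,0,25,377,-119,0,1,0,0,25,377,-119,0,1,0,0,25,377,-119,0,1,0,0,25,377,-119,0,1,0,0,25,377,-119,0,1,0,0,25,377,-119,0,1,0,0,25,377,-119,0,1,0,0,25,377,-119,0,1,0,0,25,377,-119,0,1,0,0,25,377,-119,0,1]'; python3 - <<'E'
from h import *
par=cam("wrist");p,d=get_image("wrist")
for n in("pan","pan_handle"): print(n,[(np.round(q["point"]).tolist(),round(q["conf"],2)) for q in tip_of("wrist",n)[:2]])
cv2.imwrite("pics/e.png",cv2.resize(p[:,:,::-1],(800,600),interpolation=cv2.INTER_CUBIC))
P=xyz("wrist",d,par)
for lo,hi in((98,112),(61,80)):
    m=(P[...,2]>lo)&(P[...,2]<hi)&(d>0)&(np.hypot(P[...,0]-566,P[...,1]-230)<135)
    n,l,st,c=cv2.connectedComponentsWithStats(m.astype(np.uint8))
    for i in range(1,n):
        if st[i,4]>200:
            Q=P[l==i];print(st[i].tolist(),cv2.minAreaRect(Q[:,:2].astype(np.float32)),np.median(Q[:,2]))
print(state()["joints"],goal([566,230,240],np.radians(-52)))
E
```

```text
t: 9.37
eef_pos: [564.9, 229.6, 239.3]
tool_rot: [0.0, 0.945, 0.326, -0.0]
contact_force: [0.5, -0.1, -0.8]
grip_width: 0.999
finger_force: 0.0
pan [([564.0, 230.0, 1.0], 0.75)]
pan_handle [([563.0, 233.0, 100.0], 0.9)]
[239, 134, 20, 88, 1218] ((564.77978515625, 233.66119384765625), (89.08936309814453, 13.988359451293945), 34.144012451171875) 105.07889955017937
[195, 65, 117, 192, 17238] ((564.5488891601562, 233.3869171142578), (213.62969970703125, 120.17495727539062), 34.35637664794922) 72.38086414828788
turn [0.01, 0.0, -0.03]
turn [0.0, -0.02, 179.97]
shift [1.0, 0.1, -0.5] t 9.5167
[-0.6809139   0.81525092  0.55462312  1.34280632 -0.44289479  1.10640478
 -0.97800507] None
```

View pics/e.png

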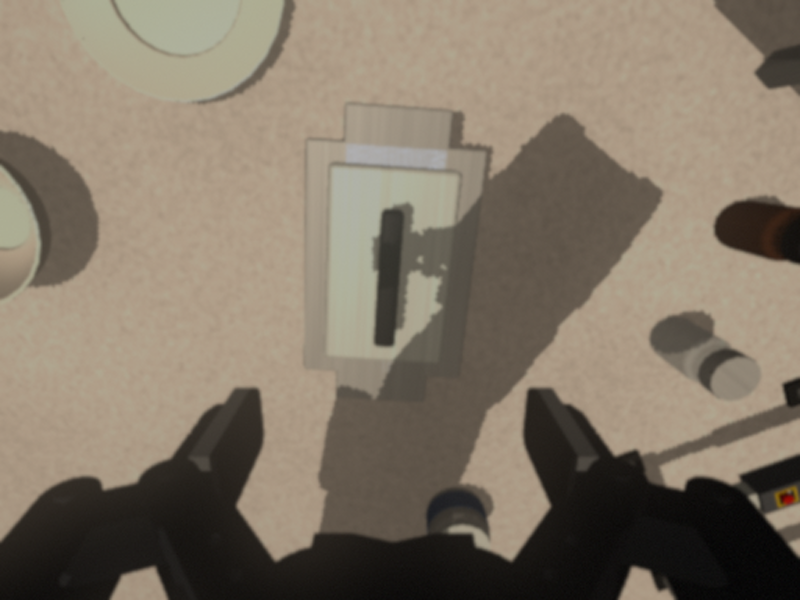

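Pan and handle measured consistently: the handle is at pixel (389,278), 89 x 14 mm, yaw 34.2°. The way down is clear.

```bash
python3 - <<'E'
from h import *
goal([564.8,233.6,81],np.radians(34.25-90))
E
```

```text
turn [0.01, 0.0, 3.72]
turn [-0.0, 0.02, -176.28]
shift [2.3, -3.5, 158.5] t 9.5167
```

```bash
python3 -m jog '[0,0,3.7,2.3,-3.5,40,1,0,0,3.7,2.3,-3.5,80,1,0,0,3.7,2.3,-3.5,115,1,0,0,3.7,2.3,-3.5,140,1,0,0,3.7,2.3,-3.5,152,1,0,0,3.7,2.3,-3.5,157,1,0,0,3.7,2.3,-3.5,157.5,1,0,0,3.7,2.3,-3.5,157.5,1]';python3 - <<'E'
from h import *
goal([564.8,233.6,81],np.radians(34.25-90))
E
```

```text
t: 10.18
eef_pos: [565.4, 234.6, 83.2]
tool_rot: [0.0, 0.955, 0.295, 0.001]
contact_force: [-0.1, 0.1, 0.0]
grip_width: 1.003
finger_force: 0.0
turn [0.03, -0.09, 0.09]
turn [0.15, 0.05, -179.91]
shift [-1.0, 0.5, 2.2] t 10.1833
```

```bash
python3 -m jog '[0,0,0,0,0,0.5,0.4,0,0,0,0,0,0.5,0,0,0,0,0,0,0.5,0,0,0,0,0,0,0.5,0,0,0,0,0,0,0.5,0,0,0,0,0,0,0.5,0,0,0,0,0,0,0.5,0,0,0,0,0,0,0.5,0]';python3 -m jog '[0,0,0,0,0,-5,0,0,0,0,0,0,-15,0,0,0,0,0,0,-30,0,0,0,0,0,0,-50,0,0,0,0,0,0,-75,0,0,0,0,0,0,-95,0,0,0,0,0,0,-105,0,0,0,0,0,0,-110,0,0,0,0,0,0,-110,0]';python3 - <<'E'
from h import *
par=cam("wrist");p,d=get_image("wrist");r,pt,s=tool()
print(s["ft_torque"],pt)
P=xyz("wrist",d,par)
m=(d>0)&(P[...,2]<pt[2]+15)&(P[...,2]>pt[2]-30)&(np.hypot(P[...,0]-pt[0],P[...,1]-pt[1])<130)
Q=(P[m]-pt)@r.as_matrix()
rim=Q[(Q[:,2]>10)&(Q[:,2]<24)]
print(len(rim),cv2.minAreaRect(rim[:,:2].astype(np.float32)))
A=np.c_[rim[:,:2],np.ones(len(rim))];lug=abs(rim[:,0])>88;print(np.linalg.lstsq(A[lug],rim[lug,2],rcond=None)[0])
cv2.imwrite("pics/f.png",cv2.resize(p[:,:,::-1],(800,600),interpolation=cv2.INTER_CUBIC))
E
```

```text
t: 10.85
eef_pos: [564.9, 234.4, 81.4]
tool_rot: [0.0, 0.955, 0.295, 0.0]
contact_force: [1.3, -1.7, 3.3]
grip_width: 0.15
finger_force: 59.5
t: 11.6
eef_pos: [564.6, 234.8, 191.8]
tool_rot: [-0.0, 0.955, 0.295, 0.0]
contact_force: [-0.2, -0.1, -6.3]
grip_width: 0.155
finger_force: 59.0
[ 0.04084174 -0.01941392 -0.01455406] [564.34583306 234.72120907 190.79730991]
21288 ((13.178756713867188, 0.4505882263183594), (185.8065643310547, 120.82713317871094), 0.07401611655950546)
[ 1.72069368e-02 -6.61685788e-03  1.14375978e+01]
```

View pics/f.png

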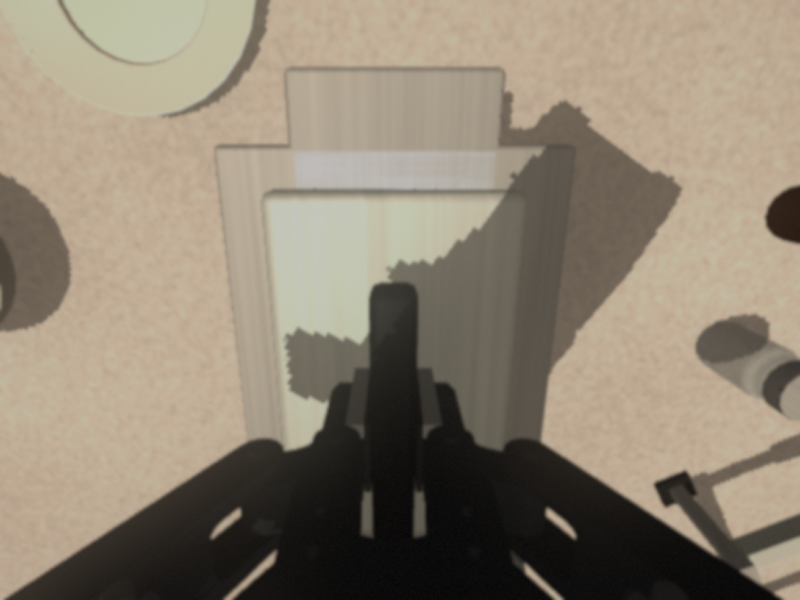

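The pan is held level and nearly centred: the far lug edge is at (395,70), which puts the pan's centre at tool x ≈ −1. Carrying it to the stand.

```bash
python3 - <<'E'
from h import *
t=np.radians(-26.9);ex=np.array([np.cos(t),np.sin(t)]);ey=np.array([-ex[1],ex[0]])
# tool y = -stand y, tool x = stand x
c=np.array([577.6,-197.6])+0.9*ex+0.45*ey;print(c)
goal([*c,215],np.radians(-116.9))
E
```

```text
[ 578.6062134  -197.60588235]
turn [0.0, 0.05, 61.26]
turn [-0.05, 0.0, -118.74]
shift [-232.3, 364.9, -24.2] t 11.65
```

```bash
python3 -m jog '[0,0,3,-10,16,-10,0,0,0,8,-29,46,-24,0,0,0,14,-51,80,-24,0,0,0,19.5,-73,115,-24,0,0,0,25,-95,149,-24,0,0,0,31,-117,184,-24,0,0,0,37,-139,219,-24,0,0,0,43,-161,253,-24,0,0,0,48.5,-184,289,-24,0,0,0,54,-204,321,-24,0,0,0,58,-220,346,-24,0,0,0,60.5,-229,360,-24,0,0,0,61.2,-232,365,-24,0,0,0,61.2,-232,365,-24,0,0,0,61.2,-232,365,-24,0,0,0,61.2,-232,365,-24,0]'
python3 - <<'E'
from h import *
goal([578.6,-197.6,113],np.radians(-116.9))
E
```

```text
t: 12.98
eef_pos: [579.2, -196.2, 214.8]
tool_rot: [-0.0, 0.973, -0.231, -0.0]
contact_force: [0.1, 0.8, -6.8]
grip_width: 0.145
finger_force: 59.3
turn [-0.03, 0.06, 0.18]
turn [-0.09, -0.05, -179.82]
shift [0.2, 1.6, 101.8] t 12.9833
```

```bash
python3 -m jog '[0,0,0,0,1,10,0,0,0,0,0,1,30,0,0,0,0,0,1,50,0,0,0,0,0,1,65,0,0,0,0,0,1,75,0,0,0,0,0,1,83,0,0,0,0,0,1,87,0,0,0,0,0,1,88,0,0,0,0,0,1,88,0]'
python3 - <<'E'
from h import *
ims=[get_image(c)[0] for c in("top","wrist")]
K,M,t=cam("top");q=K@(M@np.array([578,-197,90.])+t);u,v=(q[:2]/q[2]).astype(int);a=ims[0][v-48:v+48,u-64:u+64]
cv2.imwrite("pics/g.png",np.hstack([cv2.resize(a,(400,300),interpolation=cv2.INTER_CUBIC),cv2.resize(ims[1],(400,300))])[:,:,::-1])
goal([578.6,-197.6,113],np.radians(-116.9))
E
```

```text
t: 13.73
eef_pos: [578.8, -198.5, 127.6]
tool_rot: [0.0, 0.973, -0.232, 0.0]
contact_force: [-0.3, -0.4, -6.1]
grip_width: 0.15
finger_force: 59.2
turn [0.0, -0.06, 0.06]
turn [0.09, 0.0, -179.94]
shift [-0.8, -0.8, 15.0] t 13.8333
```

View pics/g.png

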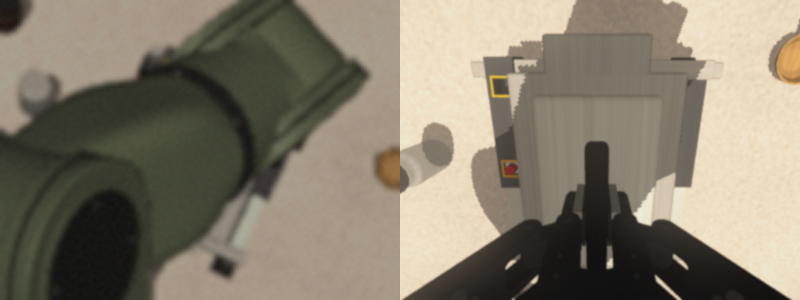

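The right half shows the lug (597,35–73) reaching over the fixed bar, and the pan centred between the tubes with no contact. Lowering.

```bash
python3 -m jog '[0,0,0,-0.5,-0.5,4,0,0,0,0,-0.5,-0.5,8,0,0,0,0,-0.5,-0.5,11,0,0,0,0,-0.5,-0.5,13.5,0,0,0,0,-0.5,-0.5,15.5,0,0,0,0,-0.5,-0.5,16.5,0,0,0,0,-0.5,-0.5,16.5,0]'; python3 -m jog '[0,0,0,0,0,0.5,0,0,0,0,0,0,1,0,0,0,0,0,0,1,0]'
```

```text
t: 14.42
eef_pos: [578.3, -197.8, 110.6]
tool_rot: [0.0, 0.973, -0.232, -0.0]
contact_force: [0.3, 0.6, -6.7]
grip_width: 0.148
finger_force: 59.3
t: 14.67
eef_pos: [578.4, -197.9, 109.8]
tool_rot: [0.0, 0.973, -0.232, 0.0]
contact_force: [0.5, 0.5, -6.6]
grip_width: 0.153
finger_force: 59.3
```

```bash
python3 -m jog '[0,0,0,0,0,0.5,0,0,0,0,0,0,0.7,0,0,0,0,0,0,0.7,0]';python3 -m jog '[0,0,0,0,0,0.4,0,0,0,0,0,0,0.7,0,0,0,0,0,0,0.7,0]'; python3 -c "
from h import *
print(state()['ft_torque'])"
```

```text
t: 14.92
eef_pos: [578.4, -198.0, 109.3]
tool_rot: [0.0, 0.973, -0.232, 0.0]
contact_force: [-0.9, -0.9, -4.5]
grip_width: 0.15
finger_force: 59.8
t: 15.17
eef_pos: [578.4, -198.0, 109.2]
tool_rot: [0.0, 0.973, -0.232, 0.0]
contact_force: [-4.9, 0.7, 9.0]
grip_width: 0.151
finger_force: 61.5
[0.41814363 0.92492997 0.00645889]
```

Seated at the predicted height. I'll ease off, let go and rise.

```bash
python3 -m jog '[0,0,0,0,0,-0.5,0,0,0,0,0,0,-0.5,0.3,0,0,0,0,0,-0.5,1,0,0,0,0,0,-0.5,1,0,0,0,0,0,-0.5,1,0,0,0,0,0,-0.5,1,0,0,0,0,0,-10,1,0,0,0,0,0,-40,1,0,0,0,0,0,-80,1,0,0,0,0,0,-120,1,0,0,0,0,0,-140,1,0,0,0,0,0,-140,1]'
python3 - <<'E'
from h import *
par=cam("wrist");p,d=get_image("wrist");P=xyz("wrist",d,par)
print([(np.round(q["point"]).tolist(),round(q["conf"],2)) for q in tip_of("wrist","button")[:2]])
for lo,hi in((125,138),(91.5,109)):
    m=(P[...,2]>lo)&(P[...,2]<hi)&(d>0)&(np.hypot(P[...,0]-578,P[...,1]+198)<130)
    n,l,st,c=cv2.connectedComponentsWithStats(m.astype(np.uint8))
    for i in range(1,n):
        if st[i,4]>200:
            Q=P[l==i];print(st[i].tolist(),cv2.minAreaRect(Q[:,:2].astype(np.float32)),np.median(Q[:,2]),np.linalg.lstsq(np.c_[Q[:,:2],np.ones(len(Q))],Q[:,2],rcond=None)[0])
cv2.imwrite("pics/i.png",cv2.resize(p[:,:,::-1],(800,600),interpolation=cv2.INTER_CUBIC))
E
```

```text
t: 16.17
eef_pos: [579.2, -198.9, 253.7]
tool_rot: [0.001, 0.973, -0.232, 0.003]
contact_force: [0.7, 0.0, -0.6]
grip_width: 0.999
finger_force: 0.0
[([616.0, -131.0, 85.0], 0.73), ([613.0, -130.0, 86.0], 0.48)]
[244, 141, 15, 91, 1321] ((577.8308715820312, -197.5757293701172), (13.715400695800781, 89.1213150024414), 63.580413818359375) 132.92810659872785 [-7.49744191e-03 -9.35449536e-03  1.35266085e+02]
[191, 72, 121, 194, 18340] ((576.885498046875, -197.80667114257812), (120.7009506225586, 213.20286560058594), 63.245201110839844) 100.40996506429542 [-6.50113311e-03  1.95474165e-03  1.03361247e+02]
```

View pics/i.png

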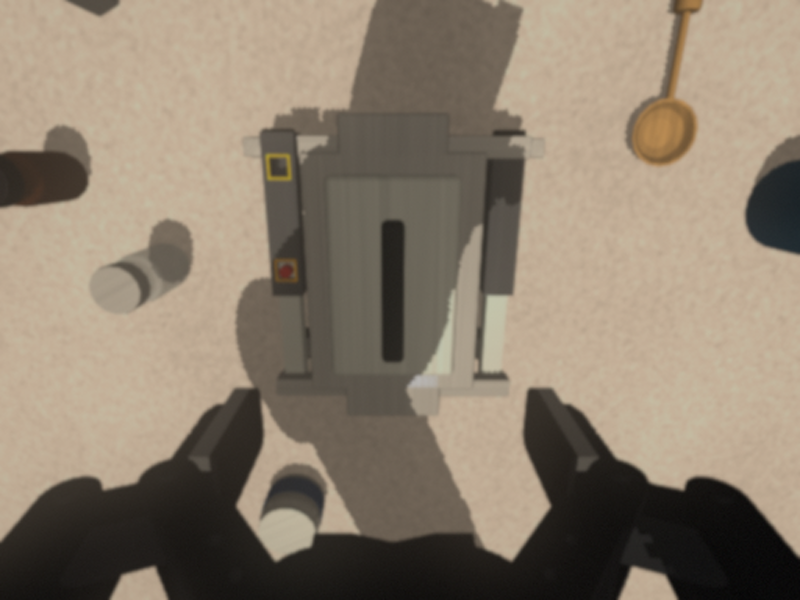

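The pan hangs level with both lugs on the bars (400,130) and (393,395), and the red button is in the wide hole (286,270). I'll check the button's height, then hand in.

```bash
python3 - <<'E'
from h import *
par=cam("wrist");p,d=get_image("wrist");P=xyz("wrist",d,par)
h=cv2.cvtColor(p,cv2.COLOR_RGB2HSV);m=((h[...,0]<8)|(h[...,0]>172))&(h[...,1]>120)&(d>0);m[:150]=0;m[200:]=0;m[:,:170]=0;m[:,200:]=0
w=P[165:180,188:191,2];print(m.sum(),np.percentile(P[m][:,2],[10,50,90]),"tube",np.median(P[150:162,180:188,2]))
z=np.median(P[m][:,2])
if z>85.5: print(job_done())
E
```

```text
47 [86.64519531 87.76632395 88.64883102] tube 84.20538712260861
the job is handed in; nothing more can be done
None
```

The sliding end is locked with its red button up through the wide hole (top at 87.8 mm). The pan hangs level with its lugs on both bars, the gripper has let go, nothing else on the table was touched, and I handed the job in at about 16 s.

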